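# Gauge the hat-stand feet and set the tight one aside

## Robot

A 6-joint arm with a two-finger parallel gripper is mounted at the origin on the work surface. World frame = base frame: x ahead of the robot, y to its left, z up, the work surface at z = 0. Lengths are in mm, angles in rad, forces in N, time in s.
With the tool pointing down it reaches from about 275 to 750 mm from the base axis. Payload 10.2 kg.
Tool frame: the origin (TCP) lies between the finger pads; the fingertips stand 11 mm ahead of it and the grasp point (between the pads) lies 8 mm behind it; z points along the fingers, y is the line along which they close (so a half turn about z gives the same grasp; the last joint's range is limited). The gripper opens to 85 mm and grips with 20 to 120 N. Pads are 22 mm wide; open, the fingers measure 114 mm over their backs; the gripper's body (76 mm by 85 mm) begins 54 mm behind the grasp point. The pads swing forward as they close: fully open they stand 13 mm farther back than shut.
Start: joints at [-1.343, 0.313, 1.498, -0, 1.331, -0.223], TCP at [228.724, -472.564, 242.294] pointing down, gripper open.
Joint ranges: [-2.94, 2.94], [-0.97, 2.17], [0.19, 2.56], [-1.23, 4.37], [0.02, 3.11], [-2.88, 2.88]. Speed limits (rad/s): [2.39, 2.39, 3.01, 3.14, 3.14, 3.14].

## Interface

Orientations are given as a unit quaternion [w, x, y, z].
In Python, from rig import sense, eyes, finish_job gives the robot as it stands.
- The arm moves only by the shell command python3 -m jog 'ROWS' [FORCE]. ROWS is JSON, a list of rows, each a list of 7 numbers: the shift along the tool's x, y, z in m, then the turn, a rotation vector about the tool's x, y, z in rad, then the finger opening in m, from 0 to 0.0854. In form: [[dx, dy, dz, rx, ry, rz, gripper], ...]. A call has 1 to 5 rows; each row shifts and turns the commanded pose from where the row before left it, along the tool's axes as they then stand; what a row does not reach is not made up. A row lasts 1/10 s, in which the tool goes at most 50 mm and 8.59 degrees, less where a joint would pass 70% of its speed; a pose out of reach is approached as far as the arm can. A call is refused whole if a number of a shift passes 0.05 or a number of a turn 0.15, either way. A call with a gripper value outside its range is refused whole. The fingers move at their own pace and stop on an object; FORCE is the grip in N (left out, the last holds). Time passes only in rows, so rows that do not move let the fingers close. It gives the time, the measured TCP pose, the force, the opening and the grip force at its end, in the units of the state.
- sense(): the state, without advancing time (a new reading comes with each control period).
- eyes.capture(name): name is "side" or "top"; returns the picture (384x512x3 uint8, red, green, blue); there is no depth.
- eyes.calibration(name): a dict with "fx", "fy", "cx", "cy" (pixels), "cam_to_world" (4x4, takes a point from camera to world coordinates). Camera axes: x right, y down, z forward; pixel columns grow to the right and rows downward; lengths in mm; the calibration is good to about 2 mm. A picture is of the moment at which its call begins. calibration takes no time and is no camera call.
- finish_job(): hands the job in; it is judged then, once.
The state is a dict: "time_s": time; "joints": joint angles; "dq": joint speeds; "tau": joint torques, N m; "eef_pos": TCP position; "ee_rot": TCP orientation; "force": force on the tool from outside, world axes, zero at the start; "wrist_torque": the same for the moment, N m; "grip_width": opening from 0.0 (shut) to 1.0 (fully open); "grip_force": force on a finger pad.
Only numpy, scipy, OpenCV 4.12 (cv2) and the standard library are available. Lean on these libraries where they do the work, as an engineer would, in place of code of your own. Each camera call takes 0.05 s, during which the arm holds its last target. There are 200 camera calls.

## Task

One of the three hat-stand feet on the tray is bored too tight: find it by trying the hanging plug gauge in the bores, pressing it right home (collar down on the foot) in each good foot so that the plug at the bottom is pushed down; in the tight one it stops part way. Hang the gauge back on its forked rest, stand the tight foot upright and centred across the narrow red ledge, and leave the two good feet standing where they were and the jar, spool and brush alone.

Things in the scene. Friction and masses are not known exactly. Their poses are not given: they have to be found in the camera images.
- foot_a: One of three identical-looking hat-stand feet standing on the tray: pale wooden block 110 (its x) x 56 (its y) x 56 mm high with a dark band low down, 0.3 to 0.5 kg, bored from the middle of its top. Origin: centre of its underside, z up. Which foot is the tight one changes from start to start and has nothing to do with the names.
- foot_a_bore (a point): Centre of the bore's mouth, on foot_a's top. The bore has a loose brass sleeve (38 mm outside, flush with the top, up to 1 mm of play) with a mouth 26 mm across in every foot. In the two good feet it is 26 mm wide all the way down; in the tight one it narrows to 19 mm at 24 mm below the top, where the gauge stops.
- foot_a_plug (a joint): Dark seat plug at the bottom of foot_a's bore: 0 at the start (its top 36 mm below the foot's top), grows to at most 0.0095 m as it is pushed down. Takes about 2 N, no spring, stays where it is left. A gauge pressed until its collar meets the foot's top pushes it about 0.008 m; in the tight foot the gauge cannot reach it.
- foot_b: One of three identical-looking hat-stand feet standing on the tray: pale wooden block 110 (its x) x 56 (its y) x 56 mm high with a dark band low down, 0.3 to 0.5 kg, bored from the middle of its top. Origin: centre of its underside, z up. Which foot is the tight one changes from start to start and has nothing to do with the names.
- foot_b_bore (a point): Centre of the bore's mouth, on foot_b's top. The bore has a loose brass sleeve (38 mm outside, flush with the top, up to 1 mm of play) with a mouth 26 mm across in every foot. In the two good feet it is 26 mm wide all the way down; in the tight one it narrows to 19 mm at 24 mm below the top, where the gauge stops.
- foot_b_plug (a joint): Dark seat plug at the bottom of foot_b's bore: 0 at the start (its top 36 mm below the foot's top), grows to at most 0.0095 m as it is pushed down. Takes about 2 N, no spring, stays where it is left. A gauge pressed until its collar meets the foot's top pushes it about 0.008 m; in the tight foot the gauge cannot reach it.
- foot_c: One of three identical-looking hat-stand feet standing on the tray: pale wooden block 110 (its x) x 56 (its y) x 56 mm high with a dark band low down, 0.3 to 0.5 kg, bored from the middle of its top. Origin: centre of its underside, z up. Which foot is the tight one changes from start to start and has nothing to do with the names.
- foot_c_bore (a point): Centre of the bore's mouth, on foot_c's top. The bore has a loose brass sleeve (38 mm outside, flush with the top, up to 1 mm of play) with a mouth 26 mm across in every foot. In the two good feet it is 26 mm wide all the way down; in the tight one it narrows to 19 mm at 24 mm below the top, where the gauge stops.
- foot_c_plug (a joint): Dark seat plug at the bottom of foot_c's bore: 0 at the start (its top 36 mm below the foot's top), grows to at most 0.0095 m as it is pushed down. Takes about 2 N, no spring, stays where it is left. A gauge pressed until its collar meets the foot's top pushes it about 0.008 m; in the tight foot the gauge cannot reach it.
- gauge: Go/no-go plug gauge, 122 mm long, about 0.25 kg, hanging upright. Origin: centre of the pin's lower end, z up along it. From below: steel pin 22 mm in diameter (end bevelled to 19.6 mm) up to 44 mm, dark collar 42 mm in diameter from 44 to 52 mm, green square handle 26 x 26 mm (sides along its x and y) from 52 to 122 mm.
- gauge_collar (a point): Centre of the underside of the gauge's collar, 44 mm above the pin's end.
- rest: Fixed blue forked rest on a dark steel base 110 x 90 mm. Two level prongs 20 mm wide and 10 mm thick, tops 90 mm high, with a 30 mm slot between them that is open at the front (-x) end and to above and below; a blue back post behind x = +35 mm joins them; nothing stands higher than the prongs. Origin: under the seat, on the table.
- rest_seat (a point): Where the gauge hangs: centre of the slot at the height of the prongs' tops, 90 mm above the table. At rest the collar's underside lies on the prongs here. Slot runs along x from -30 to +35 mm of this point.
- tray: Fixed green tray 150 (x) x 330 (y) mm, 10 mm thick, dark lips 16 mm high along its front and back edges; the feet stand on it in a row along its y, about 95 mm apart, so their tops are 66 mm above the table. Origin: centre of its underside.
- ledge: Fixed narrow red ledge, 36 mm wide (its x) x 90 mm long (its y), top 60 mm high, on a dark base 120 x 100 x 12 mm. Origin: centre of its underside.
- ledge_top (a point): Centre of the ledge's top. A foot stood across it has its own long x axis along this x and overhangs 37 mm at each end.
- glue_jar: Bystander: jar 64 mm in diameter, 85 mm high. Origin: centre of its underside.
- spool: Bystander: red spool 52 mm in diameter, 72 mm high. Origin: centre of its underside.
- brush: Bystander: hat brush lying down, 190 mm long along its x. Origin: under its middle.
Not all that is in view belongs to the job. Of the things that look like the gauge, the middle-sized one is meant.

How it is judged:
By the outcome, as a careful person would: the job done as asked, in the order asked, and still so for the second after the job is handed in, with the robot touching nothing.
It also fails if it takes over 69 s, if anything falls off the work surface, if the arm or the gripper's body presses on something with over 40 N, if the wrist force passes 120 N, or if a joint passes its speed limit or range.

## Working session

There is one attempt and no reset: what is moved stays moved. The work goes in short steps, Python scripts to look and compute and a shell command to move; the robot and the scene stay as the last step left them, time stands still between calls to the robot, and variables do not carry over. Pictures are saved under pics/ and viewed, at most 10 in all, crops included, and the job is handed in when it is done.

```bash
mkdir -p pics; ls; python3 - <<'E'
from rig import sense, eyes
import cv2
for n in ("side","top"):
    im=eyes.capture(n); cv2.imwrite(f"pics/{n}0.png",cv2.resize(im[:,:,::-1],(800,600),interpolation=cv2.INTER_CUBIC)); cv2.imwrite(f"{n}0_raw.png",im[:,:,::-1])
    c=eyes.calibration(n); print(n,c)
s=sense();print(s)
E
```

```text
pics
side {'fx': 359.8973233532563, 'fy': 359.8973233532563, 'cx': 250.85332247869925, 'cy': 191.32638773817533, 'cam_to_world': array([[-9.71774031e-01, -1.78437380e-01,  1.54322177e-01,
         4.26435978e+02],
       [-2.35102208e-01,  6.78282735e-01, -6.96174894e-01,
         7.36949136e+02],
       [ 1.95495558e-02, -7.12806167e-01, -7.01088570e-01,
         8.22102787e+02],
       [ 0.00000000e+00,  0.00000000e+00,  0.00000000e+00,
         1.00000000e+00]])}
top {'fx': 443.06273434765916, 'fy': 443.06273434765916, 'cx': 257.2331742254678, 'cy': 183.38350623141278, 'cam_to_world': array([[ 3.73202559e-03, -9.88303283e-01,  1.52455544e-01,
         4.04767573e+02],
       [-9.99960947e-01, -2.46694765e-03,  8.48632558e-03,
         7.27146096e+00],
       [-8.01096359e-03, -1.52481261e-01, -9.88273894e-01,
         1.25936023e+03],
       [ 0.00000000e+00,  0.00000000e+00,  0.00000000e+00,
         1.00000000e+00]])}
{'time_s': 0.1, 'joints': array([-1.34339100e+00,  3.13389404e-01,  1.49834756e+00,  2.90614837e-05,
        1.33102372e+00, -2.23422531e-01]), 'dq': array([ 0.00029302, -0.00028291, -0.00262477, -0.00338293, -0.0003235 ,
        0.00037932]), 'tau': array([ 1.90458341e-03, -4.12900865e+01, -2.60141051e+01, -2.81057628e-04,
        3.00153049e-03, -3.14667648e-05]), 'eef_pos': array([ 228.68285524, -472.33640493,  241.79978031]), 'ee_rot': array([-5.84040183e-04,  9.74702280e-01,  2.23506428e-01,  1.29499990e-05]), 'force': array([0.35135887, 0.10202907, 1.12686833]), 'wrist_torque': array([-0.0467958 ,  0.01909597,  0.0250411 ]), 'grip_force': 0.0, 'grip_width': 0.9993458781349468}
```

View pics/side0.png

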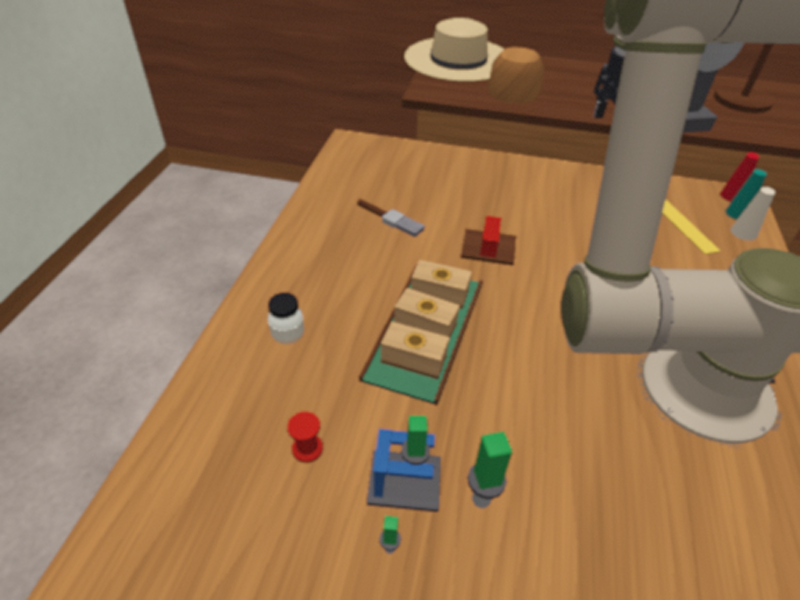

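View pics/top0.png

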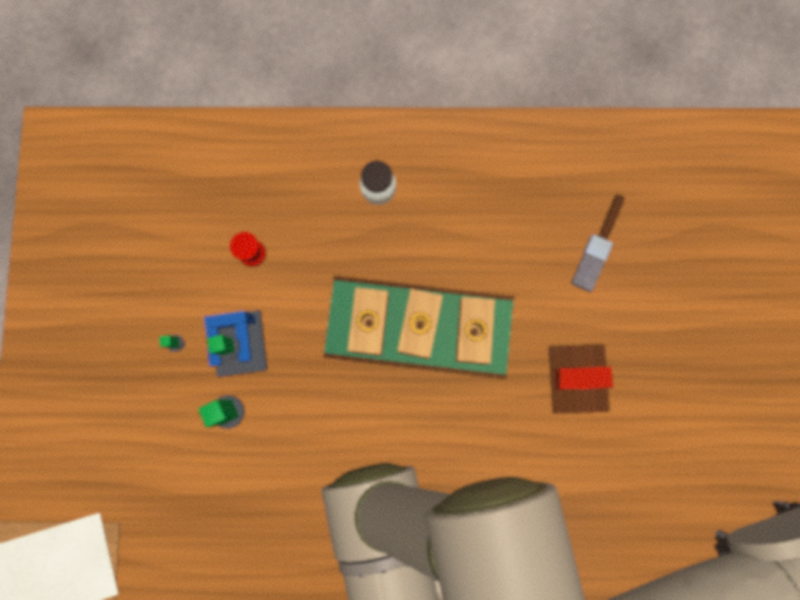

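The side and top views (800x600 pixels) show three gauge-like items. They are a small one at top (171,341) / side (390,532), one hanging in the blue fork at top (218,344) / side (416,440), and a large one at top (215,412) / side (490,465). The one in the fork is middle-sized and hangs upright, so it fits the description. The feet are at top (368,321), (420,323) and (476,329), and the red ledge is at (585,378).

```bash
cat > h.py <<'E'
import numpy as np, cv2
from rig import sense, eyes
def cast(n,px,z):
    c=eyes.calibration(n);T=c["cam_to_world"];px=np.atleast_2d(np.asarray(px,float))
    d=np.c_[(px[:,0]-c["cx"])/c["fx"],(px[:,1]-c["cy"])/c["fy"],np.ones(len(px))]@T[:3,:3].T
    return T[:3,3]+d*((z-T[2,3])/d[:,2])[:,None]
def proj(n,p):
    c=eyes.calibration(n);T=c["cam_to_world"];q=T[:3,:3].T@(np.asarray(p,float)-T[:3,3])
    return np.array([c["fx"]*q[0]/q[2]+c["cx"],c["fy"]*q[1]/q[2]+c["cy"]])
def ray2(p,q): # top pixel p, side pixel q -> 3D, gap
    A=[];b=[]
    o=[];d=[]
    for n,x in(("top",p),("side",q)):
        a=cast(n,x,0)[0];t=eyes.calibration(n)["cam_to_world"][:3,3];o.append(t);d.append((a-t)/np.linalg.norm(a-t))
    s=np.linalg.lstsq(np.c_[d[0],-d[1]],o[1]-o[0],rcond=None)[0]
    P=o[0]+s[0]*d[0];Q=o[1]+s[1]*d[1];return (P+Q)/2,np.linalg.norm(P-Q)
def cs(m,amin=15):
    k=cv2.findContours(m.astype(np.uint8),cv2.RETR_EXTERNAL,cv2.CHAIN_APPROX_NONE)[0]
    return [c for c in k if cv2.contourArea(c)>amin]
def plane_rect(n,c,z):
    w=cast(n,c.reshape(-1,2),z)[:,:2].astype(np.float32)
    r=cv2.minAreaRect(w);return r
E
python3 - <<'E'
from h import *
for n in("top","side"):
    im=cv2.imread(f"{n}0_raw.png");hsv=cv2.cvtColor(im,cv2.COLOR_BGR2HSV);H,S,V=cv2.split(hsv)
    M={"green":(H>50)&(H<75)&(S>190)&(V>90),"greenbright":(H>50)&(H<75)&(S>190)&(V>(140 if n=="top" else 150)),"red":((H<4)|(H>176))&(S>200)&(V>120),
       "wood":(H>10)&(H<22)&(S<135)&(V>170),"brass":(H>15)&(H<28)&(S>140)&(V>110),"blue":(H>100)&(H<125)&(S>150)}
    zs={"green":168,"greenbright":168,"red":60,"wood":66,"brass":66,"blue":90}
    for k,m in M.items():
        for c in cs(m):
            mm=cv2.moments(c);px=(mm["m10"]/mm["m00"],mm["m01"]/mm["m00"])
            if n=="top" and px[1]>300 or n=="side" and (px[0]>335 or px[1]<110):continue
            r=plane_rect(n,c,zs[k]);print(n,k,np.round(px,1),cv2.contourArea(c),"xy",np.round(r[0],1),np.round(r[1],1),round(r[2],1))
print(np.round(hsv[285:300:3,262:275:3],0).tolist()[0])
im=cv2.imread("top0_raw.png");a=cv2.resize(im[190:285,90:180],(540,570),interpolation=cv2.INTER_CUBIC)
cv2.imwrite("pics/crop1.png",a)
E
```

```text
top green [135.2 263.3] 85.0 xy [374.8 309.5] [27.9 32.6] 21.2
top green [139.2 220.3] 71.5 xy [480.6 307.4] [24.3 23.4] 12.0
top greenbright [134.  263.6] 71.0 xy [374.  311.5] [26.3 27.7] 29.0
top greenbright [138.1 219.8] 49.5 xy [481.7 310.1] [20.5 19.3] 14.3
top red [158.2 159.1] 243.0 xy [656.8 291.8] [62.4 42.8] 45.7
top wood [238.5 218. ] 108.0 xy [501.8  72.4] [40.5 54.3] 84.1
top wood [309.8 210.8] 211.0 xy [ 515.3 -112.8] [ 51.5 110.6] 89.1
top wood [271.6 205.8] 279.0 xy [526.  -13.2] [ 55.2 110.3] 78.0
top wood [230.3 202.7] 74.0 xy [530.1  77.1] [ 55.7 109.8] 83.7
top wood [159.6  62.5] 192.0 xy [944.4 297.1] [48.3 82.8] 0.0
top wood [478.   44.8] 43.0 xy [ 989.7 -609.1] [30.  39.9] 44.8
top wood [115.9  45.1] 93.5 xy [986.7 424.1] [45.1 40.8] 45.0
top wood [447.6  33.4] 17.0 xy [1024.7 -524.7] [23.2  9.2] 90.0
top wood [86.9 33.2] 19.5 xy [1026.7  510.3] [23.4 12.3] 90.0
top wood [450.8  26.4] 28.0 xy [1047.1 -538.3] [20.5 24. ] 53.2
top wood [263.8  27.5] 48.5 xy [1042.7    1.4] [22.4 55.2] 49.6
top wood [92.1 25.9] 25.0 xy [1052.4  498.4] [29.4 18.1] 16.4
top wood [3
[... 846 characters left out ...]
0 xy [526.2 -13.6] [ 56.6 111.4] 78.5
side wood [ 93.1 223.1] 1661.5 xy [982.6 216.5] [134.8 351.4] 38.6
side wood [282.7 174.9] 395.5 xy [ 514.2 -111.8] [ 58.7 113.4] 85.1
side wood [151.4 164.8] 33.5 xy [928.6 -51.4] [23.5 39.2] 70.7
side wood [ 51.6 168.2] 74.0 xy [1228.3   41. ] [41.5 50.8] 22.5
side wood [253.3 135.4] 18.0 xy [ 656.3 -286.2] [32.4 35.4] 62.2
side brass [265.2 217.6] 88.0 xy [530.   77.2] [33.9 33.4] 14.6
side brass [272.9 195.5] 68.5 xy [525.3 -13.5] [35.6 29.3] 14.7
side brass [282.3 175.1] 55.5 xy [ 513.9 -110.6] [35.1 28.3] 14.8
side blue [252.4 295.2] 456.5 xy [494.2 328.6] [80.3 98.7] 14.8
[[68, 182, 87], [69, 180, 88], [68, 176, 87], [67, 154, 88], [110, 84, 103]]
```

View pics/crop1.png

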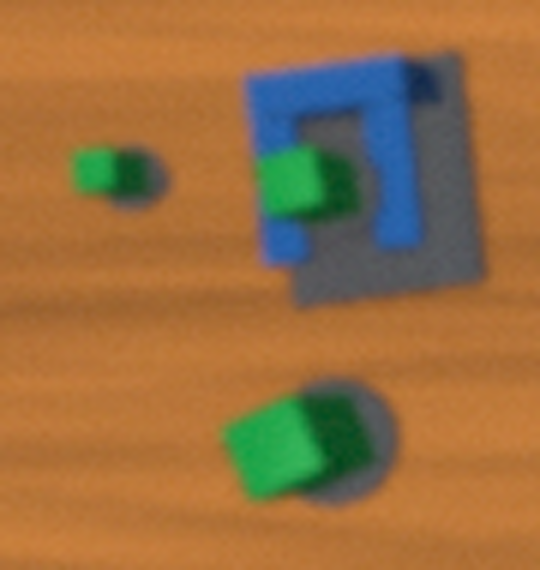

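The crop confirms it: the middle-sized gauge (crop (290,182)) hangs in the fork, the small one is at (95,170) and the large one at (275,445). I'll do one refinement pass for the gauge in the side view, the prongs and the ledge in the top view.

```bash
python3 - <<'E'
from h import *
I={n:cv2.imread(f"{n}0_raw.png") for n in("top","side")}
for n in I:
    H,S,V=cv2.split(cv2.cvtColor(I[n],cv2.COLOR_BGR2HSV))
    print(n,"V handle", [V[y,x] for y,x in ([(219,139),(222,136)] if n=="top" else [(269,266),(275,266),(283,266)])])
    m=(H>50)&(H<75)&(S>150)&(V>75)
    for c in cs(m):
        x,y,w,h=cv2.boundingRect(c)
        if (n=="top" and x<150 and y<270) or (n=="side" and y>260): print(" green",x,y,w,h,cv2.contourArea(c))
    m=((H<6)|(H>174))&(S>170)&(V>80)
    for c in cs(m):
        x,y,w,h=cv2.boundingRect(c)
        if (n=="top" and 330<x<410 and y<280) or (n=="side" and 290<x<340 and y<170):
            r=plane_rect(n,c,60);print(" red",x,y,w,h,np.round(r[0],1),np.round(r[1],1),round(r[2],1))
# bright top faces
H,S,V=cv2.split(cv2.cvtColor(I["top"],cv2.COLOR_BGR2HSV)); 
print(V[212:230,130:152])
H,S,V=cv2.split(cv2.cvtColor(I["side"],cv2.COLOR_BGR2HSV)); print(V[262:298:2,256:278])
H,S,V=cv2.split(cv2.cvtColor(I["top"],cv2.COLOR_BGR2HSV));b=((H>100)&(H<125)&(S>150))
for y in range(197,236,2):
    print(y,np.flatnonzero(b[y,120:175])+120)
E
```

```text
top V handle [np.uint8(173), np.uint8(168)]
 green 128 256 24 16 220.5
 green 103 216 11 6 40.5
 green 134 215 15 12 111.0
 red 357 235 34 14 [ 433.1 -294.6] [34.6 89.4] 0.2
side V handle [np.uint8(162), np.uint8(145), np.uint8(88)]
 green 246 331 8 17 78.5
 green 304 277 23 35 510.5
 green 261 267 12 24 202.0
 red 307 139 13 26 [ 431.3 -267.4] [ 36.5 143.6] 1.3
[[172 146 143 159 166 168 171 168 148 118  88  84  83  87  88  87  90  91
   93 103 131 156]
 [177 149 137 157 161 164 164 161 146 115  90  92  88  85  83  86  87  87
   89 102 121 147]
 [174 150 131 156 157 152 151 144 131 118 121 120 106  90  85  82  83  85
   87  93 114 141]
 [172 152 118 132 138 125 132 144 148 154 153 146 119  93  81  81  82  82
   84  90 107 134]
 [171 149 118 132 145 151 158 165 165 165 169 157 131  98  81  82  79  83
   82  86  98 117]
 [174 153 123 149 158 163 166 168 171 169 168 162 135 100  81  76  78  78
   82  84  93 107]
 [173 155 122 147 161 167 168 170 172 173 170 164 140 108  86  79  79  79
   79  83  83  97]
 [175 160 120 142 160 167 167 167 171 173 173 167 150 117  88  80  79  78
   78  77 
[... 2849 characters left out ...]
4 145 146 147 148 149
 150 151 152 153 154 155 156 157 158 159 160]
207 [133 134 135 136 137 138 139 140 141 142 143 144 145 146 147 148 149 150
 151 152 153 154 155 156 157]
209 [133 134 135 136 137 138 139 140 151 152 153 154 155 156 157]
211 [133 134 135 136 137 138 151 152 153 154 155 156 157]
213 [133 134 135 136 137 138 151 152 153 154 155 156 157 158]
215 [152 153 154 155 156 157 158]
217 [153 154 155 156 157 158]
219 [153 154 155 156 157 158]
221 [154 155 156 157 158]
223 [154 155 156 157 158 159]
225 [153 154 155 156 157 158 159]
227 [135 136 137 138 139 153 154 155 156 157 158 159]
229 [135 136 137 138 139 140 153 154 155 156 157 158 159]
231 [135 136 137 138 139 140]
233 []
235 []
```

```bash
cat >> h.py <<'E'
def yaw():
    q=sense()["ee_rot"];return 2*np.arctan2(q[2],q[1])
def go(x,y,z,yw=None):
    s=sense();t=yaw();d=np.array([x,y,z])-s["eef_pos"]
    if yw is not None: print("turn rz",round(t-np.radians(yw),3)); t=np.radians(yw)
    a=np.array([np.cos(t)*d[0]+np.sin(t)*d[1],np.sin(t)*d[0]-np.cos(t)*d[1],-d[2]])
    print("t",round(s["time_s"],2),"pos",np.round(s["eef_pos"],1),"yaw",round(np.degrees(yaw()),1),"tool shift mm",np.round(a,1),"rows",np.ceil(np.linalg.norm(a)/50))
E
python3 - <<'E'
from h import *
print("handle top",ray2((138,219.6),(267,270.8)),cast("top",(138,219.6),168),cast("side",(267,270.8),168))
print("slot centre line",cast("top",[(147.1,229),(145.1,207),(137.6,231.6),(156.3,231)],90)[:,:2])
go(481,310,250,5.5)
E
```

```text
handle top (array([481.5604868 , 310.93078659, 166.12296696]), np.float64(1.1404221977606346)) [[481.99923828 310.42875037 168.        ]] [[480.83228222 312.16964663 168.        ]]
slot centre line [[462.85729224 306.96349422]
 [520.99125363 314.70854642]
 [455.95855067 331.73492554]
 [457.69611295 282.48347763]]
turn rz 0.355
t 0.1 pos [ 228.7 -472.3  241.8] yaw 25.8 tool shift mm [ 326.1 -754.6   -8.2] rows 17.0
```

```bash

python3 -m jog '[[0,0,-0.005,0,0,0.112,0.06],[0,0,0,0,0,0.112,0.06],[0,0,0,0,0,0.112,0.06],[0.02,-0.044,0,0,0,0,0.06],[0.02,-0.044,0,0,0,0,0.06]]' 40 >/dev/null
python3 -m jog '[[0.02,-0.044,0,0,0,0,0.06],[0.02,-0.044,0,0,0,0,0.06],[0.02,-0.044,0,0,0,0,0.06],[0.02,-0.044,0,0,0,0,0.06],[0.02,-0.044,0,0,0,0,0.06]]' >/dev/null
python3 -m jog '[[0.02,-0.044,0,0,0,0,0.06],[0.02,-0.044,0,0,0,0,0.06],[0.02,-0.044,0,0,0,0,0.06],[0.02,-0.044,0,0,0,0,0.06],[0.02,-0.044,0,0,0,0,0.06]]' >/dev/null
python3 -m jog '[[0.02,-0.044,0,0,0,0,0.06],[0.02,-0.044,0,0,0,0,0.06],[0.02,-0.044,0,0,0,0,0.06],[0.02,-0.044,0,0,0,0,0.06],[0.02,-0.044,0,0,0,0,0.06]]'
python3 - <<'E'
from h import *
go(481.5,310.5,129,6.5)
for n in("side","top"):cv2.imwrite(f"{n}1.png",eyes.capture(n)[:,:,::-1])
a=cv2.imread("side1.png")[180:350,200:350];b=cv2.imread("top1.png")[150:290,80:230]
cv2.imwrite("pics/p1.png",np.hstack([cv2.resize(a,(400,453)),cv2.resize(b,(400,453))]))
E
```

```text
time_s: 2.1
eef_pos: [480.8, 311.6, 246.9]
ee_rot: [0.0, 0.998, 0.058, -0.0]
force: [0.4, -0.4, 0.5]
grip_width: 0.699
grip_force: 0.0
turn rz 0.002
t 2.1 pos [480.8 311.6 246.9] yaw 6.6 tool shift mm [  0.5   1.1 117.9] rows 3.0
```

View pics/p1.png

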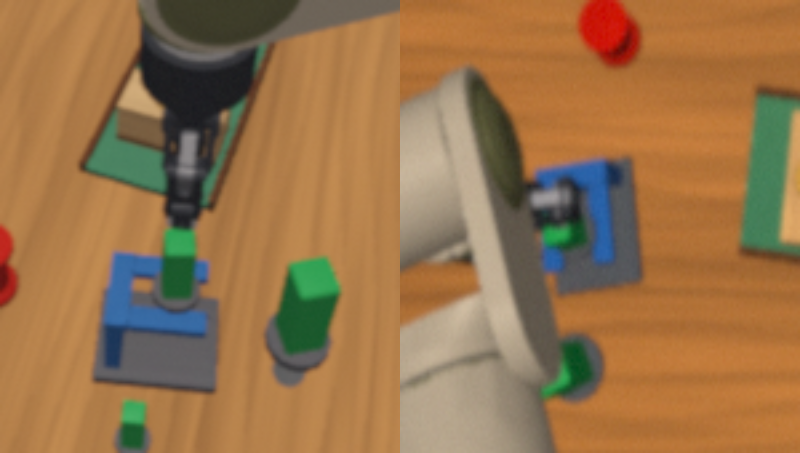

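The gripper is straight above the handle (left half, (180,245)), so I'll descend and grip.

```bash

python3 -m jog '[[0,0.001,0.04,0,0,0,0.06],[0,0,0.04,0,0,0,0.06],[0,0,0.025,0,0,0,0.06],[0,0,0.013,0,0,0,0.06],[0,0,0,0,0,0,0.02]]' 60
python3 -m jog '[[0,0,0,0,0,0,0.02],[0,0,0,0,0,0,0.02],[0,0,0,0,0,0,0.02],[0,0,0,0,0,0,0.02]]'
python3 -m jog '[[0,0,-0.02,0,0,0,0.02],[0,0,-0.04,0,0,0,0.02],[0,0,-0.03,0,0,0,0.02],[0,0,0,0,0,0,0.02]]'
python3 - <<'E'
from h import *
go(530,77.5,222,6.5)
for n in("side","top"):cv2.imwrite(f"{n}2.png",eyes.capture(n)[:,:,::-1])
E
```

```text
time_s: 2.7
eef_pos: [480.4, 307.9, 128.2]
ee_rot: [0.0, 0.998, 0.057, -0.001]
force: [0.3, -0.0, -0.0]
grip_width: 0.548
grip_force: 0.0
time_s: 3.1
eef_pos: [481.8, 308.7, 131.0]
ee_rot: [-0.0, 0.998, 0.057, 0.002]
force: [0.8, 0.1, 6.5]
grip_width: 0.3
grip_force: 58.9
time_s: 3.5
eef_pos: [482.2, 309.0, 223.9]
ee_rot: [-0.001, 0.998, 0.057, 0.004]
force: [-0.1, 0.0, -1.4]
grip_width: 0.299
grip_force: 58.6
turn rz 0.001
t 3.5 pos [482.2 309.  223.9] yaw 6.6 tool shift mm [ 21.2 235.5   1.9] rows 5.0
```

```bash

python3 -m jog '[[0.0045,0.047,0,0,0,0,0.02],[0.0045,0.047,0,0,0,0,0.02],[0.0045,0.047,0,0,0,0,0.02],[0.004,0.047,0,0,0,0,0.02],[0.004,0.0475,0,0,0,0,0.02]]' >/dev/null
python3 -m jog '[[0,0,0.03,0,0,0,0.02],[0,0,0.018,0,0,0,0.02],[0,0,0,0,0,0,0.02],[0,0,0,0,0,0,0.02]]'
python3 - <<'E'
from h import *
go(530,77.5,176)
for n in("side","top"):cv2.imwrite(f"{n}3.png",eyes.capture(n)[:,:,::-1])
a=cv2.imread("side3.png")[140:260,210:330];b=cv2.imread("top3.png")[150:270,180:300]
cv2.imwrite("pics/p2.png",np.hstack([cv2.resize(a,(400,400),interpolation=2),cv2.resize(b,(400,400),interpolation=2)]))
print(proj("side",(530,77.5,66)),proj("side",(530,77.5,91)))
E
```

```text
time_s: 4.5
eef_pos: [529.0, 77.1, 171.0]
ee_rot: [-0.0, 0.998, 0.057, -0.001]
force: [0.7, 0.1, -1.3]
grip_width: 0.297
grip_force: 59.0
t 4.5 pos [529.   77.1 171. ] yaw 6.6 tool shift mm [ 1.  -0.3 -5. ] rows 1.0
[265.03756695 217.52897412] [265.46738477 211.50030415]
```

View pics/p2.png

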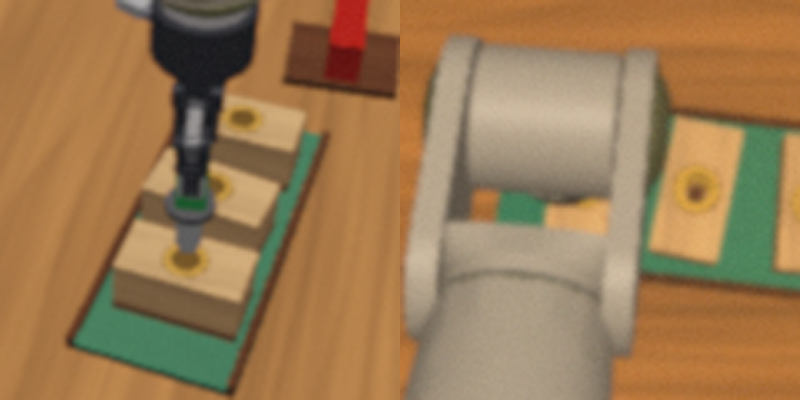

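The pin tip (left half, (188,248)) is just above foot a's bore mouth at (185,261). I'll measure the lateral offset numerically.

```bash
python3 - <<'E'
from h import *
im=cv2.imread("side3.png");s=cv2.cvtColor(im,cv2.COLOR_BGR2HSV)[:,:,1]
for y in range(200,224,2): print(y,s[y,254:280])
print("bore",proj("side",(530,77.5,66)),"pin axis for tcp",[proj("side",(529,77.1,z)) for z in(86,104,120)])
E
```

```text
200 [119 119 119 119 108  59  17   3  71 149 172 165 157 151 153 145 148 108
  35  18  90 125 127 117 112 107]
202 [118 118 120 119 116  88  21   0  40  72  99 110 110 120 133 130 130  85
  24  16  81 108 108 107 109 109]
204 [119 118 117 118 120 115  79  29   7   6   6   8   8   8   3   3   3   3
   7  52 107 120 113 111 109 108]
206 [118 118 119 118 119 119 117 107  73  25   4  12  17  13  13   4  27  65
  97 114 118 119 117 118 120 119]
208 [106 106 106 108 111 112 113 114  84  37   0   6   3   3   3   8  55  98
 117 118 120 120 117 117 119 120]
210 [106 108 107 106 106 105 106 106  94  55   5   3   3   3   5  16  70 106
 119 118 116 116 115 120 119 117]
212 [104 106 106 107 106 107 108 111 100  52   3   3   0   3   5  52  96 105
 109 111 112 114 117 117 118 120]
214 [105 106 106 104 107 114 132 150 154 122  51   5   3   8  64 121 132 120
 110 104 106 105 106 108 106 107]
216 [106 107 107 108 118 141 161 171 169 164 149 143 140 141 151 166 168 154
 127 110 106 105 107 104 104 105]
218 [107 106 108 110 123 148 164 169 170 164 165 167 169 166 171 171 170 163
 137 113 106 107 106 105 105 105]
220 [108 109 109 108 111 125 145 159 164 171 170 168 171 169 167 166 160 148
 122 109 106 107 107 108 106 106]
222 [115 111 112 109 107 107 111 120 131 141 149 152 156 156 146 132 121 112
 106 106 106 108 108 109 107 107]
bore [265.03756695 217.52897412] pin axis for tcp [array([265.76534722, 212.68669589]), array([266.0870435 , 208.24373933]), array([266.38004144, 204.19713634])]
```

```bash

python3 -m jog '[[0.0013,-0.0005,0.01,0,0,0,0.02],[0,0,0.008,0,0,0,0.02],[0,0,0.004,0,0,0,0.02],[0,0,0.004,0,0,0,0.02],[0,0,0.002,0,0,0,0.02]]'
python3 - <<'E'
from h import *
go(530,77.5,107);print(sense()["wrist_torque"])
E
```

```text
time_s: 5.1
eef_pos: [530.4, 77.6, 142.9]
ee_rot: [-0.0, 0.998, 0.057, -0.0]
force: [0.9, 0.3, -1.7]
grip_width: 0.296
grip_force: 59.1
t 5.1 pos [530.4  77.6 142.9] yaw 6.6 tool shift mm [-0.4  0.1 35.9] rows 1.0
[-0.06947545 -0.0316665  -0.00034665]
```

```bash

python3 -m jog '[[0,0,0.007,0,0,0,0.02],[0,0,0.004,0,0,0,0.02],[0,0,0.003,0,0,0,0.02],[0,0,0.003,0,0,0,0.02],[0,0,0.002,0,0,0,0.02]]'
python3 - <<'E'
from h import *
go(530,77.5,107);print(sense()["wrist_torque"])
E
```

```text
time_s: 5.6
eef_pos: [530.5, 77.6, 124.1]
ee_rot: [-0.0, 0.998, 0.057, -0.0]
force: [-0.5, 0.8, -1.4]
grip_width: 0.297
grip_force: 59.1
t 5.6 pos [530.5  77.6 124.1] yaw 6.6 tool shift mm [-0.5  0.1 17.1] rows 1.0
[0.04853249 0.02647603 0.02277263]
```

```bash

python3 -m jog '[[0,0,0.003,0,0,0,0.02],[0,0,0.003,0,0,0,0.02],[0,0,0.003,0,0,0,0.02]]'
python3 -m jog '[[0,0,0.003,0,0,0,0.02],[0,0,0.002,0,0,0,0.02]]'
python3 -m jog '[[0,0,0.001,0,0,0,0.02],[0,0,0.001,0,0,0,0.02]]'
```

```text
time_s: 5.9
eef_pos: [530.5, 77.6, 115.1]
ee_rot: [-0.0, 0.998, 0.057, 0.0]
force: [0.5, 1.1, -1.3]
grip_width: 0.294
grip_force: 59.1
time_s: 6.1
eef_pos: [530.6, 77.6, 110.2]
ee_rot: [0.0, 0.998, 0.057, 0.0]
force: [-1.2, -0.5, -0.5]
grip_width: 0.294
grip_force: 59.3
time_s: 6.3
eef_pos: [530.6, 77.6, 108.3]
ee_rot: [0.0, 0.998, 0.057, 0.0]
force: [0.3, -0.8, -0.1]
grip_width: 0.301
grip_force: 59.3
```

Past 35 mm deep, so foot a is good. I'll press on until the collar meets the foot.

```bash

python3 -m jog '[[0,0,0.001,0,0,0,0.02],[0,0,0.001,0,0,0,0.02]]' | grep -E "eef_pos|force"
python3 -m jog '[[0,0,0.001,0,0,0,0.02],[0,0,0,0,0,0,0.02]]'| grep -E "eef_pos|force"
```

```text
eef_pos: [530.7, 77.6, 107.0]
force: [-5.9, -0.5, 14.6]
grip_force: 61.0
eef_pos: [530.8, 77.6, 107.0]
force: [-6.1, 0.3, 15.9]
grip_force: 61.2
```

```bash

python3 -m jog '[[0,0,0.001,0,0,0,0.02],[0,0,0,0,0,0,0.02]]'| grep -E "eef_pos|force"
python3 -m jog '[[0,0,-0.01,0,0,0,0.02],[0,0,-0.02,0,0,0,0.02],[0,0,-0.03,0,0,0,0.02],[0,0,-0.01,0,0,0,0.02],[0,0,0,0,0,0,0.02]]'| grep -E "eef_pos|force"
python3 - <<'E'
from h import *
go(526,-13,171)
E
```

```text
eef_pos: [530.9, 77.6, 107.0]
force: [-9.4, -1.2, 24.5]
grip_force: 62.2
eef_pos: [531.0, 77.6, 175.1]
force: [0.6, -0.7, -2.7]
grip_force: 59.2
t 7.4 pos [531.   77.6 175.1] yaw 6.6 tool shift mm [-15.4  89.4   4.1] rows 2.0
```

```bash

python3 -m jog '[[-0.005,0.03,0,0,0,0,0.02],[-0.005,0.03,0,0,0,0,0.02],[-0.0054,0.0294,0,0,0,0,0.02],[0,0,0.008,0,0,0,0.02],[0,0,0,0,0,0,0.02]]'| grep -E "eef_pos|force"
python3 - <<'E'
from h import *
go(526,-13,145)
cv2.imwrite("side4.png",eyes.capture("side")[:,:,::-1])
im=cv2.imread("side4.png");s=cv2.cvtColor(im,cv2.COLOR_BGR2HSV)[:,:,1]
p=sense()["eef_pos"];print([proj("side",(p[0],p[1],z)) for z in(82,100)],"bore",proj("side",(526,-13,66)))
for y in range(182,202,2): print(y,s[y,262:286])
E
```

```text
eef_pos: [524.5, -12.9, 164.0]
force: [0.4, 0.7, -1.2]
grip_force: 59.3
t 7.9 pos [524.5 -12.9 164. ] yaw 6.5 tool shift mm [ 1.5  0.2 19. ] rows 1.0
[array([273.40711499, 191.91715076]), array([273.80138228, 187.49747759])] bore [272.69196355 195.54420978]
182 [ 66  83 110 119 117 103  46   6  18  49  64  74  77  85 100 110 100  50
   9  21  86 112 120 112]
184 [ 85  94 114 120 119 116 108  76  19  10  10   6  12   9   6   6   6   7
  38  92 116 118 116 123]
186 [107 106 109 111 112 115 117 117  94  50  11   8   8   0   4  22  65  96
 114 116 117 117 117 118]
188 [105 107 105 106 106 106 108 106  97  64  15   5   3   0   3  18  74 111
 119 120 115 119 118 119]
190 [107 107 108 108 108 107 107 107  94  49   5   3   3   3   8  54  97 113
 118 118 119 119 120 119]
192 [105 108 106 106 108 112 128 141 128  65   8   3   3   0  27  87 107 108
 104 106 108 110 114 115]
194 [108 106 106 108 116 139 160 168 156 104  55  26  23  31  90 147 150 126
 110 106 106 104 105 105]
196 [108 108 106 108 121 147 162 172 173 171 168 159 153 157 166 170 164 143
 116 106 105 104 106 105]
198 [109 106 107 110 111 122 143 156 165 169 170 169 169 168 169 163 149 125
 111 107 107 108 106 105]
200 [119 117 117 116 113 109 109 113 117 129 135 138 137 131 128 117 112 109
 107 105 107 107 107 107]
```

```bash

python3 -m jog '[[0.0018,0.0002,0.008,0,0,0,0.02],[0,0,0.006,0,0,0,0.02],[0,0,0.003,0,0,0,0.02]]'| grep -E "eef_pos|force"
python3 -m jog '[[0,0,0.005,0,0,0,0.02],[0,0,0.005,0,0,0,0.02],[0,0,0.003,0,0,0,0.02],[0,0,0.002,0,0,0,0.02],[0,0,0,0,0,0,0.02]]'| grep -E "eef_pos|force"
```

```text
eef_pos: [526.9, -12.3, 148.3]
force: [0.3, 0.2, -1.3]
grip_force: 59.3
eef_pos: [527.2, -12.9, 134.1]
force: [0.7, 0.0, -2.8]
grip_force: 59.4
```

```bash

python3 -m jog '[[0,0,0.002,0,0,0,0.02],[0,0,0.002,0,0,0,0.02],[0,0,0.001,0,0,0,0.02]]'| grep -E "eef_pos|force"
```

```text
eef_pos: [527.2, -13.0, 129.1]
force: [0.3, -0.5, -2.2]
grip_force: 59.4
```

```bash

python3 -m jog '[[0,0,0.002,0,0,0,0.02],[0,0,0.002,0,0,0,0.02]]'| grep -E "eef_pos|force"
python3 -m jog '[[0,0,0.001,0,0,0,0.02],[0,0,0.001,0,0,0,0.02]]'| grep -E "eef_pos|force"
```

```text
eef_pos: [528.0, -13.1, 126.8]
force: [-5.3, 1.1, 24.2]
grip_force: 62.2
eef_pos: [528.5, -13.1, 126.6]
force: [-8.4, 1.5, 32.8]
grip_force: 58.6
```

It stops at 24 mm, so the middle foot (b) is the tight one. Next I'll press the third foot home.

```bash

python3 -m jog '[[0,0,-0.005,0,0,0,0.02],[0,0,-0.015,0,0,0,0.02],[0,0,-0.025,0,0,0,0.02],[0,0,-0.003,0,0,0,0.02]]'| grep -E "eef_pos|force"
python3 - <<'E'
from h import *
go(514.7,-111,165)
E
```

```text
eef_pos: [528.3, -13.2, 173.5]
force: [0.1, 0.1, -2.1]
grip_force: 59.0
t 9.85 pos [528.3 -13.2 173.5] yaw 6.6 tool shift mm [-24.8  95.6   8.5] rows 2.0
```

```bash

python3 -m jog '[[-0.0085,0.032,0,0,0,0,0.02],[-0.0085,0.032,0,0,0,0,0.02],[-0.0078,0.0316,0,0,0,0,0.02],[0,0,0.006,0,0,0,0.02],[0,0,0,0,0,0,0.02]]'| grep -E "eef_pos|force"
python3 - <<'E'
from h import *
go(514.7,-111,145)
cv2.imwrite("side5.png",eyes.capture("side")[:,:,::-1])
im=cv2.imread("side5.png");s=cv2.cvtColor(im,cv2.COLOR_BGR2HSV)[:,:,1]
p=sense()["eef_pos"];print([proj("side",(p[0],p[1],z)) for z in(82,100)],"bore",proj("side",(514.7,-111,66)))
for y in range(164,182,2): print(y,s[y,270:296])
E
```

```text
eef_pos: [512.9, -110.7, 163.7]
force: [0.7, -0.2, -1.6]
grip_force: 59.4
t 10.35 pos [ 512.9 -110.7  163.7] yaw 6.5 tool shift mm [ 1.8  0.5 18.7] rows 1.0
[array([283.05865719, 171.28508738]), array([283.53917552, 166.89460871])] bore [282.20860902 174.84142892]
164 [149 149 149 152 149 149 148 150 149 146 130  70   8  12  12  11   4  19
  70 109 136 144 149 151 154 158]
166 [129 134 136 140 143 146 147 149 148 150 132  82  19   6   6   3   9  71
 127 147 151 149 151 152 152 152]
168 [106 106 108 107 107 109 113 118 124 126 112  63  11   3   3   3  10  75
 131 147 150 149 149 150 149 152]
170 [107 107 107 107 107 107 106 104 106 105  96  53   5   3   3   3  35  95
 121 130 137 138 146 146 150 150]
172 [107 106 108 106 108 108 108 115 130 141 131  73  11   0   0  13  66 104
 107 108 107 107 108 112 115 121]
174 [106 106 109 106 107 108 121 148 164 170 161 126  99  78  76 107 148 156
 133 112 105 105 105 105 104 105]
176 [107 107 106 108 106 108 120 144 163 171 171 167 171 167 171 174 169 162
 142 118 108 106 105 105 105 105]
178 [111 110 111 108 109 107 109 115 129 142 152 159 162 165 165 158 152 135
 115 109 107 107 107 107 107 107]
180 [117 121 117 120 117 116 116 113 113 111 112 112 115 115 111 111 109 109
 109 108 109 108 108 109 107 108]
```

```bash

python3 -m jog '[[0.0018,0.0003,0.008,0,0,0,0.02],[0,0,0.006,0,0,0,0.02],[0,0,0.003,0,0,0,0.02]]'| grep -E "eef_pos|force"
python3 -m jog '[[0,0,0.005,0,0,0,0.02],[0,0,0.005,0,0,0,0.02],[0,0,0.003,0,0,0,0.02],[0,0,0.003,0,0,0,0.02],[0,0,0.003,0,0,0,0.02]]'| grep -E "eef_pos|force"
```

```text
eef_pos: [515.2, -110.1, 147.3]
force: [0.7, 0.7, -1.5]
grip_force: 59.4
eef_pos: [515.4, -110.9, 129.1]
force: [-0.2, -0.8, -1.5]
grip_force: 59.4
```

```bash

python3 -m jog '[[0,0,0.003,0,0,0,0.02],[0,0,0.002,0,0,0,0.02]]'| grep -E "eef_pos|force"
```

```text
eef_pos: [515.3, -110.9, 124.0]
force: [-0.1, -0.4, -1.7]
grip_force: 59.4
```

```bash

python3 -m jog '[[0,0,0.003,0,0,0,0.02],[0,0,0.003,0,0,0,0.02],[0,0,0.003,0,0,0,0.02]]'| grep -E "eef_pos|force"
python3 -m jog '[[0,0,0.003,0,0,0,0.02],[0,0,0.002,0,0,0,0.02],[0,0,0.002,0,0,0,0.02]]'| grep -E "eef_pos|force"
python3 -m jog '[[0,0,0.001,0,0,0,0.02],[0,0,0.001,0,0,0,0.02]]' | grep -E "eef_pos|force"
```

```text
eef_pos: [515.4, -110.9, 115.1]
force: [0.0, -0.3, -2.4]
grip_force: 59.4
eef_pos: [515.4, -110.8, 108.2]
force: [-0.2, -0.2, 0.9]
grip_force: 59.6
eef_pos: [515.5, -110.9, 107.0]
force: [-6.3, 2.1, 14.1]
grip_force: 61.4
```

```bash

python3 -m jog '[[0,0,0.001,0,0,0,0.02],[0,0,0.001,0,0,0,0.02]]' | grep -E "eef_pos|force"
python3 -m jog '[[0,0,-0.01,0,0,0,0.02],[0,0,-0.02,0,0,0,0.02],[0,0,-0.04,0,0,0,0.02],[0,0,-0.035,0,0,0,0.02],[0,0,0,0,0,0,0.02]]' | grep -E "eef_pos|force"
python3 - <<'E'
from h import *
go(483,309,210)
E
```

```text
eef_pos: [515.8, -111.0, 106.9]
force: [-12.1, 3.7, 31.9]
grip_force: 63.7
eef_pos: [517.0, -111.5, 213.9]
force: [0.2, -0.0, -2.2]
grip_force: 59.7
t 12.9 pos [ 517.  -111.5  213.9] yaw 6.6 tool shift mm [  14.4 -421.7    3.9] rows 9.0
```

```bash

python3 -m jog '[[0.0016,-0.045,0,0,0,0,0.02],[0.0016,-0.046,0,0,0,0,0.02],[0.0016,-0.047,0,0,0,0,0.02],[0.0016,-0.047,0,0,0,0,0.02],[0.0016,-0.047,0,0,0,0,0.02]]' >/dev/null
python3 -m jog '[[0.0016,-0.047,0,0,0,0,0.02],[0.0016,-0.047,0,0,0,0,0.02],[0.0016,-0.047,0,0,0,0,0.02],[0.0016,-0.0487,0,0,0,0,0.02],[0,0,0,0,0,0,0.02]]' | grep -E "eef_pos|force"
python3 - <<'E'
from h import *
go(482,309,131)
for n in("side","top"):cv2.imwrite(f"{n}6.png",eyes.capture(n)[:,:,::-1])
a=cv2.imread("side6.png")[220:340,200:320]
cv2.imwrite("pics/p3.png",cv2.resize(a,(480,480),interpolation=2))
p=sense()["eef_pos"];print([proj("side",(p[0],p[1],z)) for z in(p[2]-85,p[2]-45)],"seat",proj("side",(482,309,90)))
E
```

```text
eef_pos: [479.7, 314.3, 207.9]
force: [1.1, -0.3, -1.6]
grip_force: 60.1
t 13.9 pos [479.7 314.3 207.9] yaw 6.9 tool shift mm [ 1.7  5.6 76.9] rows 2.0
[array([266.1740091 , 281.45244517]), array([267.10053771, 271.37509641])] seat [265.03540519 288.64089722]
```

View pics/p3.png

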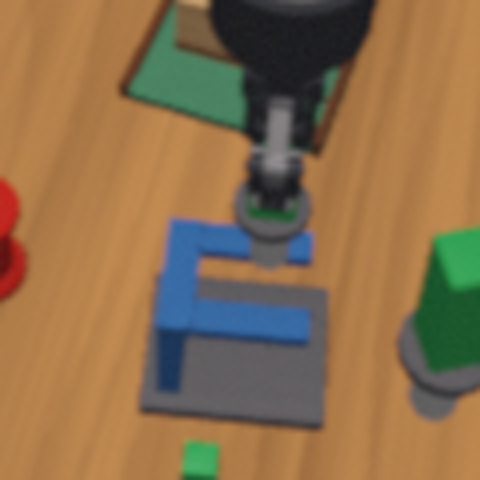

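The gauge's pin tip (268,262) is above the fork, and the slot centre is near (262,276). I'll shift and lower it.

```bash

python3 -m jog '[[0.0017,0.0035,0,0,0,0,0.02],[0,0,0,0,0,0,0.02]]' | grep -E "eef_pos|force"
```

```text
eef_pos: [484.0, 304.9, 209.1]
force: [0.5, 0.3, -2.5]
grip_force: 60.1
```

```bash

python3 -m jog '[[-0.001,-0.0042,0,0,0,0,0.02],[0,0,0,0,0,0,0.02]]' | grep -E "eef_pos|force"
python3 -m jog '[[0,0,0.015,0,0,0,0.02],[0,0,0.01,0,0,0,0.02],[0,0,0,0,0,0,0.02]]' | grep -E "eef_pos|force"
```

```text
eef_pos: [482.0, 310.3, 209.4]
force: [-0.6, 0.5, -2.2]
grip_force: 60.1
eef_pos: [481.4, 310.1, 182.8]
force: [-0.1, 0.4, -2.2]
grip_force: 60.1
```

```bash

python3 -m jog '[[0.001,0.001,0.008,0,0,0,0.02],[0,0,0.008,0,0,0,0.02],[0,0,0.006,0,0,0,0.02]]' | grep -E "eef_pos|force"
python3 -m jog '[[0,0,0.01,0,0,0,0.02],[0,0,0.01,0,0,0,0.02],[0,0,0.005,0,0,0,0.02],[0,0,0.002,0,0,0,0.02],[0,0,0,0,0,0,0.02]]' | grep -E "eef_pos|force"
```

```text
eef_pos: [483.0, 309.5, 161.6]
force: [0.4, 0.1, -1.8]
grip_force: 60.1
eef_pos: [483.1, 309.6, 135.1]
force: [0.2, 0.4, -2.1]
grip_force: 60.1
```

```bash

python3 -m jog '[[0,0,0.003,0,0,0,0.02],[0,0,0.001,0,0,0,0.02],[0,0,0,0,0,0,0.02]]' | grep -E "eef_pos|force"
python3 -m jog '[[0,0,0,0,0,0,0.03],[0,0,0,0,0,0,0.04],[0,0,0,0,0,0,0.05],[0,0,0,0,0,0,0.06]]' | grep -E "eef_pos|force"
```

```text
eef_pos: [483.1, 309.6, 131.3]
force: [-0.4, 0.3, -1.8]
grip_force: 60.1
eef_pos: [483.2, 309.7, 131.5]
force: [-0.5, 0.4, -0.1]
grip_force: 0.0
```

```bash

python3 -m jog '[[0,0,-0.02,0,0,0,0.06],[0,0,-0.04,0,0,0,0.06],[0,0,-0.04,0,0,0,0.06],[0,0,-0.01,0,0,0.108,0.072],[0,0,0,0,0,0.108,0.072]]' | grep -E "eef_pos|force"
python3 -m jog '[[0,0,0,0,0,0.108,0.072],[0,0,0,0,0,0,0.072]]' | grep -E "eef_pos|force"
python3 - <<'E'
from h import *
go(526,-13,150,-11.8)
p=[cv2.imread(f"{n}.png") for n in()]
for n in("side","top"):cv2.imwrite(f"{n}7.png",eyes.capture(n)[:,:,::-1])
a=cv2.imread("side7.png")[160:340,190:370]
cv2.imwrite("pics/p4.png",cv2.resize(a,(540,540),interpolation=2))
E
```

```text
eef_pos: [483.7, 309.9, 243.8]
force: [1.2, -0.7, -0.2]
grip_force: 0.0
eef_pos: [483.1, 309.6, 241.4]
force: [0.1, 0.4, -0.2]
grip_force: 0.0
turn rz -0.004
t 16.9 pos [483.1 309.6 241.4] yaw -12.0 tool shift mm [108.  307.   91.4] rows 7.0
```

View pics/p4.png

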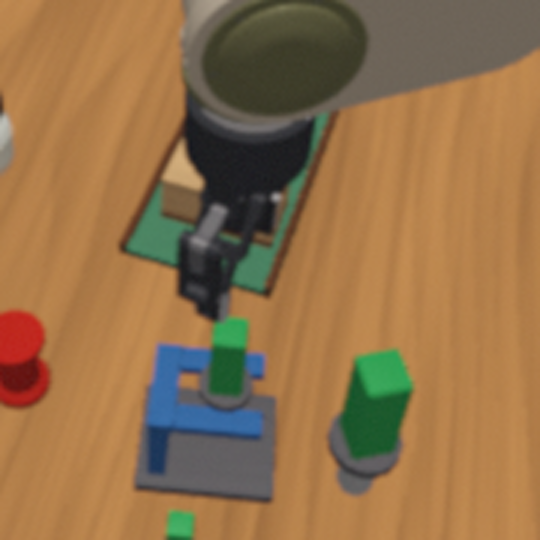

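The gauge hangs upright in the fork again at (230,360). I'll re-measure the feet from the frames already saved after the pressing.

```bash

python3 -m jog '[[0.0154,0.0439,0,0,0,0,0.072],[0.0154,0.0439,0,0,0,0,0.072],[0.0154,0.0439,0,0,0,0,0.072]]' >/dev/null
python3 - <<'E'
from h import *
go(526,-13,150,-11.8)
for f in("side6","top6","top7"):
    n=f[:-1];H,S,V=cv2.split(cv2.cvtColor(cv2.imread(f+".png"),cv2.COLOR_BGR2HSV))
    for k,m in(("wood",(H>10)&(H<22)&(S<135)&(V>170)),("brass",(H>15)&(H<28)&(S>140)&(V>110))):
        for c in cs(m,40):
            r=plane_rect(n,c,66)
            if 450<r[0][0]<600 and -150<r[0][1]<120:print(f,k,np.round(r[0],1),np.round(r[1],1),round(r[2],1))
E
```

```text
turn rz 0.0
t 17.3 pos [500.8 169.8 241.3] yaw -11.8 tool shift mm [ 62.  173.8  91.3] rows 5.0
side6 wood [576.4  71.8] [54.4 16.2] 89.6
top6 wood [493.  73.] [35.  35.1] 0.5
top6 wood [ 515.3 -112.8] [ 51.5 110.6] 89.1
top6 wood [524.6 -19.6] [ 43.2 110.2] 78.6
top6 brass [ 513.9 -108.9] [43.2 43.4] 89.4
top6 brass [526.7 -13.3] [44.9 44.2] 80.6
top6 brass [530.1  77.2] [43.9 41.9] 18.8
top7 wood [491.7  72.9] [32.3 35.1] 0.2
top7 wood [ 515.3 -112.8] [ 51.5 110.6] 89.1
top7 wood [524.6 -28.1] [ 41.1 113.5] 88.4
top7 wood [530.   77.1] [ 55.4 109.4] 84.0
top7 brass [ 516.5 -108.9] [43.2 43.3] 89.4
top7 brass [527.1 -14.5] [43.4 43.3] 0.1
top7 brass [530.9  77.5] [40.8 43.4] 0.2
```

```bash

python3 -m jog '[[0.0155,0.0434,0,0,0,0,0.072],[0.0155,0.0434,0.03,0,0,0,0.072],[0.0155,0.0434,0.03,0,0,0,0.072],[0.0155,0.0434,0.03,0,0,0,0.072],[0,0,0,0,0,0,0.072]]' >/dev/null
python3 -m jog '[[0,0,0,0,0,0,0.072],[0,0,0,0,0,0,0.072]]' 
python3 - <<'E'
from h import *
go(526.3,-13.3,37,-11.7)
E
```

```text
time_s: 18.0
eef_pos: [524.2, 1.7, 160.2]
ee_rot: [-0.0, 0.995, -0.103, 0.001]
force: [0.2, -0.0, -0.1]
grip_width: 0.841
grip_force: 0.0
turn rz -0.003
t 18.0 pos [524.2   1.7 160.2] yaw -11.9 tool shift mm [  5.1  14.2 123.2] rows 3.0
```

```bash

python3 -m jog '[[0.005,0.0142,0.03,0,0,0,0.072],[0,0,0.035,0,0,0,0.072],[0,0,0,0,0,0,0.072],[0,0,0,0,0,0,0.072]]' 
python3 - <<'E'
from h import *
go(526.3,-13.3,37,-11.7)
cv2.imwrite("side8.png",eyes.capture("side")[:,:,::-1])
a=cv2.imread("side8.png")[130:250,210:330]
cv2.imwrite("pics/p5.png",cv2.resize(a,(480,480),interpolation=2))
E
```

```text
time_s: 18.4
eef_pos: [526.3, -13.2, 95.7]
ee_rot: [0.0, 0.995, -0.104, 0.0]
force: [-0.1, -0.4, 0.1]
grip_width: 0.845
grip_force: 0.0
turn rz -0.003
t 18.4 pos [526.3 -13.2  95.7] yaw -11.9 tool shift mm [ 0.   0.1 58.7] rows 2.0
```

View pics/p5.png

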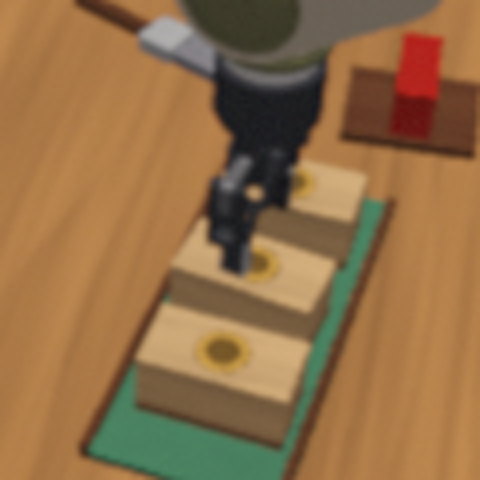

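The gripper straddles foot b's bore at (260,262), with the fingers on the foot's two long sides. I'll descend and grip.

```bash

python3 -m jog '[[0,0,0.025,0,0,0,0.072],[0,0,0.018,0,0,0,0.072],[0,0,0.01,0,0,0,0.072]]'|grep -E "eef_pos|force" 
python3 -m jog '[[0,0,0.003,0,0,0,0.072],[0,0,0.002,0,0,0,0.072],[0,0,0,0,0,0,0.05]]' 60|grep -E "eef_pos|force" 
python3 -m jog '[[0,0,0,0,0,0,0.05],[0,0,0,0,0,0,0.05],[0,0,0,0,0,0,0.05]]'
python3 -m jog '[[0,0,-0.01,0,0,0,0.05],[0,0,-0.03,0,0,0,0.05],[0,0,-0.04,0,0,0,0.05],[0,0,-0.03,0,0,0,0.05],[0,0,0,0,0,0,0.05]]'
python3 - <<'E'
from h import *
go(433.3,-294.5,146,0.5)
cv2.imwrite("side9.png",eyes.capture("side")[:,:,::-1])
E
```

```text
eef_pos: [526.4, -13.7, 42.1]
force: [0.0, 0.6, 0.2]
grip_force: 0.0
eef_pos: [526.3, -14.0, 37.3]
force: [0.2, -0.1, -0.1]
grip_force: 0.0
time_s: 19.35
eef_pos: [526.4, -14.2, 37.5]
ee_rot: [0.0, 0.995, -0.104, 0.001]
force: [-0.8, -0.9, 6.2]
grip_width: 0.65
grip_force: 65.2
time_s: 19.85
eef_pos: [527.4, -14.2, 150.5]
ee_rot: [0.0, 0.995, -0.104, 0.004]
force: [-0.5, 0.5, -5.1]
grip_width: 0.647
grip_force: 66.1
turn rz -0.218
t 19.85 pos [527.4 -14.2 150.5] yaw -12.0 tool shift mm [-96.5 279.4   4.5] rows 6.0
```

```bash
python3 - <<'E'
from h import *
for f,xs,ys in(("top0_raw",(350,398),(228,258)),("side0_raw",(300,326),(134,170))):
    n=f.split("0")[0];im=cv2.imread(f+".png").astype(int);R=im[:,:,2]-im[:,:,1]
    H,S,V=cv2.split(cv2.cvtColor(cv2.imread(f+".png"),cv2.COLOR_BGR2HSV))
    print(n,R[240 if n=="top" else 145,xs[0]:xs[1]])
    m=np.zeros(R.shape,bool);m[ys[0]:ys[1],xs[0]:xs[1]]=(R>110)[ys[0]:ys[1],xs[0]:xs[1]]
    c=max(cs(m),key=cv2.contourArea)
    if n=="top":
        e=[[x,np.flatnonzero(m[:,x]).min(),np.flatnonzero(m[:,x]).max()] for x in range(362,388)]
        e=np.array(e);a=cast(n,np.c_[e[:,0],e[:,1:].mean(1)],60);s=np.polyfit(a[:,1],a[:,0],1);print("yaw",-np.degrees(np.arctan(s[0])),"x at -294",np.polyval(s,-294),"width",(cast(n,[(375,e[13,1]-.5)],60)-cast(n,[(375,e[13,2]+.5)],60))[0])
    r=plane_rect(n,c,60);print(np.round(r[0],1),np.round(r[1],1),round(r[2],1))
E
```

```text
top [ 57  52  41  46  49  54  64  78 110 141 150 159 158 162 157 161 158 153
 160 158 156 158 156 159 158 157 159 157 158 158 157 154 161 161 163 159
 160 156 159 156 146 118  83  66  65  62  62  61]
yaw 2.9707247446239244 x at -294 432.6067249196847 width [37.20371142 -1.36573132  0.        ]
[ 433.1 -297.3] [34.5 89.4] 0.2
side [ 51  51  51  53  52  51  50  50  50  70 113 142 144 143 143 143 144 143
 147 126  80  54  49  51  52  52]
[ 433.  -296.1] [33.8 87.7] 1.8
```

```bash

python3 -m jog '[[0,0,0,0,0,-0.09,0.05],[0,0,0,0,0,-0.09,0.05],[0,0,0,0,0,-0.077,0.05],[-0.015,0.038,0,0,0,0,0.05],[-0.0178,0.0455,0,0,0,0,0.05]]' >/dev/null
python3 -m jog '[[-0.0178,0.0455,0,0,0,0,0.05],[-0.0178,0.0455,0,0,0,0,0.05],[-0.0178,0.0455,0,0,0,0,0.05],[-0.015,0.038,0,0,0,0,0.05],[0,0,0,0,0,0,0.05]]' >/dev/null
python3 -m jog '[[0,0,0,0,0,0,0.05],[0,0,0,0,0,0,0.05]]'
python3 - <<'E'
from h import *
go(433,-295,100,2.7)
E
```

```text
time_s: 21.1
eef_pos: [436.9, -275.3, 145.3]
ee_rot: [-0.001, 1.0, 0.024, -0.001]
force: [1.1, 0.4, -5.3]
grip_width: 0.648
grip_force: 67.0
turn rz 0.001
t 21.1 pos [ 436.9 -275.3  145.3] yaw 2.8 tool shift mm [-4.8 19.5 45.3] rows 1.0
```

```bash

python3 -m jog '[[-0.0048,0.0195,0.01,0,0,0,0.05],[0,0,0.015,0,0,0,0.05],[0,0,0.01,0,0,0,0.05],[0,0,0,0,0,0,0.05],[0,0,0,0,0,0,0.05]]'
python3 - <<'E'
from h import *
go(433,-295,88,2.7)
for n in("side","top"):cv2.imwrite(f"{n}10.png",eyes.capture(n)[:,:,::-1])
a=cv2.imread("side10.png")[90:190,255:355];b=cv2.imread("top10.png")[190:290,320:420]
cv2.imwrite("pics/p6.png",np.hstack([cv2.resize(a,(400,400),interpolation=2),cv2.resize(b,(400,400),interpolation=2)]))
E
```

```text
time_s: 21.6
eef_pos: [433.5, -295.6, 111.6]
ee_rot: [-0.0, 1.0, 0.024, -0.0]
force: [0.8, 0.2, -3.4]
grip_width: 0.645
grip_force: 67.0
turn rz 0.002
t 21.6 pos [ 433.5 -295.6  111.6] yaw 2.8 tool shift mm [-0.5 -0.6 23.6] rows 1.0
```

View pics/p6.png

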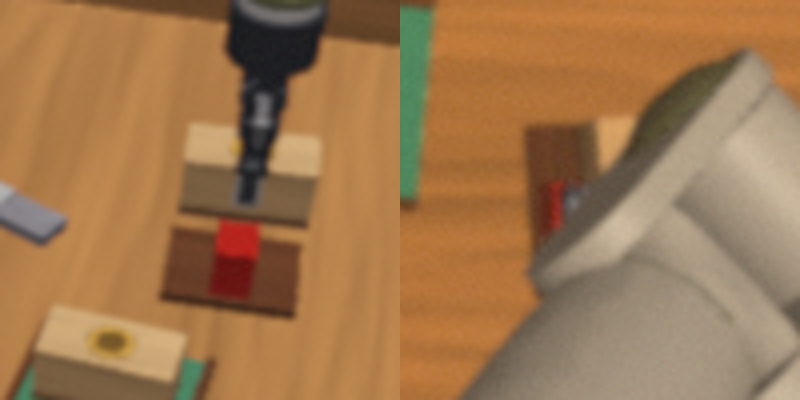

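The foot hangs level (left half, bottom edge from (180,210) to (308,226)) and centred over the red ledge at (238,230). I'll lower it.

```bash

python3 -m jog '[[-0.0005,-0.0006,0.01,0,0,0,0.05],[0,0,0.008,0,0,0,0.05],[0,0,0.002,0,0,0,0.05],[0,0,0,0,0,0,0.05]]'|grep -E "eef_pos|force"
python3 -m jog '[[0,0,0.0015,0,0,0,0.05],[0,0,0.0015,0,0,0,0.05],[0,0,0,0,0,0,0.05]]'|grep -E "eef_pos|force"
```

```text
eef_pos: [432.5, -295.5, 90.9]
force: [-0.4, -0.3, -5.6]
grip_force: 67.2
eef_pos: [432.6, -295.7, 88.4]
force: [0.6, 1.3, -5.0]
grip_force: 67.2
```

```bash

python3 -m jog '[[0,0,0.001,0,0,0,0.05],[0,0,0,0,0,0,0.05]]'|grep -E "eef_pos|force"
python3 -m jog '[[0,0,0.0005,0,0,0,0.05],[0,0,0,0,0,0,0.05]]'|grep -E "eef_pos|force"
```

```text
eef_pos: [432.7, -295.8, 87.6]
force: [-0.0, 0.1, -4.1]
grip_force: 67.4
eef_pos: [432.7, -295.8, 87.6]
force: [-2.5, 2.3, 4.3]
grip_force: 68.1
```

Contact at the expected height. Releasing and retreating upward.

```bash

python3 -m jog '[[0,0,0,0,0,0,0.058],[0,0,0,0,0,0,0.062],[0,0,0,0,0,0,0.068],[0,0,0,0,0,0,0.072],[0,0,0,0,0,0,0.076]]'|grep -E "eef_pos|force"
python3 -m jog '[[0,0,-0.01,0,0,0,0.076],[0,0,-0.03,0,0,0,0.076],[0,0,-0.04,0,0,0,0.076],[0,0,-0.04,0,0,0,0.076],[0,0,-0.03,0,0,0,0.076]]'|grep -E "eef_pos|force"
python3 -m jog '[[-0.02,0.04,0,0,0,0,0.076],[-0.02,0.04,0,0,0,0,0.076],[-0.02,0.04,0,0,0,0,0.076],[-0.02,0.04,0,0,0,0,0.076],[0,0,0,0,0,0,0.076]]'|grep -E "eef_pos|force"
python3 - <<'E'
from h import *
for n in("side","top"):cv2.imwrite(f"{n}11.png",eyes.capture(n)[:,:,::-1])
cv2.imwrite("pics/p7.png",cv2.resize(cv2.imread("side11.png")[80:350,180:400],(489,600),interpolation=2))
for n in("side","top"):
    H,S,V=cv2.split(cv2.cvtColor(cv2.imread(n+"11.png"),cv2.COLOR_BGR2HSV))
    for k,m in(("wood",(H>10)&(H<22)&(S<135)&(V>170)),("brass",(H>15)&(H<28)&(S>140)&(V>110))):
        for c in cs(m,40):
            for z in(66,116):
                r=plane_rect(n,c,z)
                if 350<r[0][0]<600 and -350<r[0][1]<120 and (z==116)==(r[0][1]<-200):print(n,k,z,np.round(r[0],1),np.round(r[1],1),round(r[2],1))
E
```

```text
eef_pos: [432.7, -295.7, 86.9]
force: [0.7, -1.1, 0.2]
grip_force: 0.0
eef_pos: [432.8, -295.8, 240.4]
force: [0.6, 0.1, -0.9]
grip_force: 0.0
eef_pos: [357.8, -463.1, 237.1]
force: [-0.1, 1.0, -1.2]
grip_force: 0.0
side wood 66 [528.7  76.7] [ 56.3 108.3] 83.7
side wood 66 [ 514.2 -111.8] [ 58.7 113.4] 85.1
side wood 116 [ 432.1 -296.1] [113.3  60.8] 4.0
side brass 66 [530.1  77.2] [33.8 33.8] 12.7
side brass 66 [ 513.9 -110.6] [35.1 28.3] 14.8
top wood 66 [494.4  73. ] [37.7 40.4] 0.2
top wood 66 [ 515.3 -112.8] [ 51.5 110.6] 89.1
top wood 66 [529.8  77.2] [ 55.6 109.2] 83.7
top brass 116 [ 431.7 -293.4] [45.7 48.9] 30.3
top brass 66 [ 514.7 -109.2] [42. 45.] 26.6
top brass 66 [530.5  77.7] [42.9 42. ] 14.5
```

View pics/p7.png

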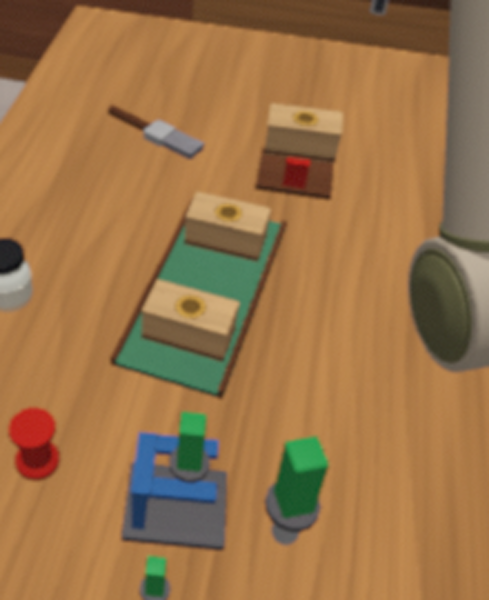

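The picture shows the tight foot standing upright on the ledge at (305,130), within about 2 mm of centre. The good feet at (228,222) and (190,318) have not moved, the gauge hangs in its fork at (190,445), and the jar, spool and brush are where they were. Handing in.

```bash
python3 -c "
from rig import finish_job
print(finish_job())"
```

```text
the job is handed in; nothing more can be done
None
```

The tight foot was the middle one of the row. It now stands upright and centred across the red ledge. The gauge was pressed fully home in both good feet, which have not moved, and it hangs back on its rest; the job is handed in.

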